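# Change over the cabinet's top drawers

## Robot

A 7-joint arm with a two-finger parallel gripper is mounted at the origin on a cart in front of the work surface, level with it; the furniture and walls round the work are solid. World frame = base frame: x ahead of the robot, y to its left, z up, the work surface at z = 0. Lengths are in m, angles in rad, forces in N, time in s.
With the tool pointing down it reaches from about 0.425 to 0.925 m from the base axis. Payload 6.8 kg.
Tool frame: the origin (TCP) lies between the finger pads; the fingertips stand r.tcp_to_tips ahead of it and the grasp point (between the pads) lies 3 mm ahead of it (r.tcp_to_tips is the distance from the TCP to the fingertips, in m); z points along the fingers, y is the line along which they close (so a half turn about z gives the same grasp; the last joint's range is limited). The gripper opens to 85 mm and grips with 20 to 120 N. Pads are 22 mm wide; open, the fingers measure 114 mm over their backs; the gripper's body (76 mm by 85 mm) begins 54 mm behind the grasp point. The pads swing forward as they close: fully open they stand 13 mm farther back than shut.
Start: joints at [-1.295, 0.477, 0.022, 1.555, -0.011, 1.109, -0.083], TCP at [0.253, 0.626, 0.216] pointing down, gripper open.
Joint ranges: [-2.96, 2.96], [-0.34, 2.1], [-1.41, 1.46], [0.24, 2.44], [-1.37, 4.51], [0.17, 1.92], [-2.96, 2.96]. Speed limits (rad/s): [2.39, 2.39, 3.14, 3.14, 3.14, 3.14, 3.14].

## Interface

Orientations are given as a rotation vector (axis times angle).
In Python, from bench import r gives the robot as it stands. The module is installed in compiled form; this text tells all that it offers.
- The arm moves only by the tool step_arm, never from a script. Its argument "moves" is a list of rows, each an object of numbers: "rx", "ry", "rz": the turn, a rotation vector about the tool's x, y, z in degrees; "dx", "dy", "dz": the shift along the tool's x, y, z in mm; "gripper": the opening, from -1 (shut) to 1 (fully open). In form: [{"rx": .., "ry": .., "rz": .., "dx": .., "dy": .., "dz": .., "gripper": ..}, ...]. A call has 1 to 20 rows; each row shifts and turns the commanded pose from where the row before left it, along the tool's axes as they then stand; what a row does not reach is not made up. A row lasts 1/8 s, in which the tool goes at most 62.5 mm and 10.7 degrees, less where a joint would pass 70% of its speed; a pose out of reach is approached as far as the arm can. A call is refused whole if a number of a shift passes 62.5 or a number of a turn 10.7, either way. A call with a gripper value outside its range is refused whole. The fingers move at their own pace and stop on an object; "grip_force" is the grip in N (left out, the last holds). Time passes only in rows, so rows that do not move let the fingers close. It gives the time, the measured TCP pose, the force, the opening and the grip force at its end, in the units of the state.
- r.get_obs(): the state, without advancing time (a new reading comes with each control period).
- r.grab_frame(name): name is "scene" or "top" or "wrist"; returns the picture (420x560x3 uint8, blue, green, red); there is no depth.
- r.camera_info(name): a dict with "mtx" (3x3 intrinsics, pixels), "D" ([k1, k2, p1, p2, k3] as OpenCV has them; the pictures are not rectified), "rvec" (rotation vector, rad) and "tvec" (3), from world to camera coordinates, as OpenCV has them. Camera axes: x right, y down, z forward; pixel columns grow to the right and rows downward; lengths in m; the calibration is good to about 2 mm. A picture is of the moment at which its call begins: read the wrist's pose just before it. camera_info takes no time and is no camera call; for the wrist camera it gives the pose at the moment of the call.
- r.hand_in(): hands the job in; it is judged then, once.
The state is a dict: "clock": time; "joints": joint angles; "qvel": joint speeds; "tau": joint torques, N m; "tcp_pos": TCP position; "orientation": TCP orientation; "contact_force": force on the tool from outside, world axes, zero at the start; "moment": the same for the moment, N m; "grip_width": finger opening in m; "gripper_force": force on a finger pad.
Only numpy, scipy, OpenCV 4.12 (cv2) and the standard library are available. Lean on these libraries where they do the work, as an engineer would, in place of code of your own. Each camera call takes 0.05 s, during which the arm holds its last target. There are 200 camera calls.

## Task

Both top drawers of the small-parts cabinet stand half out; on the cabinet a solder spool stands behind one of them and a flux jar behind the other. The spool is to be put away next: with a fingertip hooked inside, behind its front, gently draw the drawer on the spool's side all the way out to its stop, and with the fingertips push the drawer on the jar's side shut, flush with the cabinet. Do not pinch or lift anything; leave the spool, the jar and the things on the bench standing where they are.

Things in the scene. Friction and masses are not known exactly. Their poses are not given: they have to be found in the camera images.
- parts_cabinet: dark blue cabinet of six grey drawers in three rows of two, 177 (x) x 263 (y) x 180 mm (z), fixed to the bench. Origin at the centre of its underside; x points into its depth, away from the robot, y to the left seen from the robot, z up. Its flat top plate reaches from 84 mm before to 88 mm behind the origin. The lower four drawers are shut and do not move; top drawers are centred 65 mm left and right
- parts_cabinet_drawer20 (a joint): slide of the top LEFT drawer (cabinet +y side, as the robot sees it). 0 is fully shut (a level push with an upright finger ends at 0.003, on the edge of the top plate: that is shut); grows as the drawer slides out along the cabinet's -x, towards the robot; 0.11 m is the stop, fully out. Starts at 0.055 to 0.085 m, runs freely (about 0.6 N of friction), stays where it is left.
- parts_cabinet_drawer21 (a joint): slide of the top RIGHT drawer (cabinet -y side). 0 is fully shut (a level push with an upright finger ends at 0.003, on the edge of the top plate: that is shut); grows as the drawer slides out along the cabinet's -x, towards the robot; 0.11 m is the stop, fully out. Starts at 0.055 to 0.085 m, runs freely (about 0.6 N of friction), stays where it is left.
- left_front (a point): centre of the top edge of the top left drawer's front wall, moving with it; 172 mm above the bench, 80 mm in front of the cabinet's origin when shut, axes as the cabinet. The wall is 2 mm thick, 122 mm wide, 50 mm tall; label frame and lip stand out up to 7 mm outside. Behind it the drawer is 120 mm wide, floor 49 mm below this point with a layer of small screws that can be ignored, open above where it stands out.
- right_front (a point): centre of the top edge of the top right drawer's front wall, moving with it; 172 mm above the bench, 80 mm in front of the cabinet's origin when shut, axes as the cabinet. The wall is 2 mm thick, 122 mm wide, 50 mm tall; label frame and lip stand out up to 7 mm outside. Behind it the drawer is 120 mm wide, floor 49 mm below this point with a layer of small screws that can be ignored, open above where it stands out.
- solder_spool: reel of solder wire with white winding and blue flanges, 56 x 62 x 39 mm, standing loose on top of the cabinet towards its back (about 45 mm behind the cabinet's axis, 65 mm left or right of it), on one side of the middle: the drawer on that side is to be drawn out. Origin at the centre of its underside
- flux_jar: squat orange jar with black cap, 41 mm across, 37 mm tall, standing loose on top of the cabinet towards its back, on the other side: the drawer on that side is to be pushed shut. Origin at the centre of its underside
- lens_mount: bystander: round lens in a black ring on a short post, 26 x 40 x 79 mm, loose on the grey mat, left of the cabinet; origin at the centre of its underside
- post_holder: bystander: black cylindrical post holder, 44 x 32 x 46 mm, loose on the bench to the right of the cabinet; origin at the centre of its underside
- tissue_box: bystander: small white carton, 50 x 72 x 28 mm, loose on the bench in front and to the right; origin at the centre of its underside
- tape_roll: bystander: roll of brown tape lying flat, 92 mm across, 19 mm tall, loose on the grey mat in front of the cabinet and to the left; origin at the centre of its underside
Things that resemble listed ones, but are neither listed nor needed, are in the scene too. What is shaped like the flux_jar but brown or purple is not meant.

How it is judged:
At the end, for the whole second after the job is handed in: The top drawer on the solder spool's side is out by more than 102 mm of its 110 mm and the one on the flux jar's side is within 8 mm of shut; both at rest, spool and jar still upright on the cabinet (((y of solder_spool in the frame of parts_cabinet above 0.02 m and y of flux_jar in the frame of parts_cabinet below -0.02 m and value of joint parts_cabinet_drawer20 above 0.102 m and value of joint parts_cabinet_drawer21 below 0.008 m) or (y of solder_spool in the frame of parts_cabinet below -0.02 m and y of flux_jar in the frame of parts_cabinet above 0.02 m and value of joint parts_cabinet_drawer21 above 0.102 m and value of joint parts_cabinet_drawer20 below 0.008 m)) and velocity of joint parts_cabinet_drawer20 between -0.01 and 0.01 m/s and velocity of joint parts_cabinet_drawer21 between -0.01 and 0.01 m/s and angle between each of solder_spool, flux_jar's own z axis and vertical below 0.1 rad); the robot touches nothing.
It fails at once if a drawer is pinched or forced (more than 30 N between the fingers and it) (contact force between the fingers and parts_cabinet_drawer20 above 30 N or contact force between the fingers and parts_cabinet_drawer21 above 30 N).
It fails at once if the spool or the jar on the cabinet is moved by more than 15 mm (distance of any of solder_spool, flux_jar from where it was at the start of the episode above 0.015 m).
It fails at once if a thing on the bench (lens mount, post holder, carton or tape roll) is moved by more than 15 mm (distance of any of lens_mount, post_holder, tissue_box, tape_roll from where it was at the start of the episode above 0.015 m).
It also fails if it takes over 48 s, if anything falls off the work surface, if the arm or the gripper's body presses on something with over 40 N, if the wrist force passes 120 N, or if a joint passes its speed limit or range.

## Working session

There is one attempt and no reset: what is moved stays moved. The work goes in short steps, Python scripts to look and compute and a tool call to move; the robot and the scene stay as the last step left them, time stands still between calls to the robot, and variables do not carry over. Pictures are saved under pics/ and viewed, at most 10 in all, crops included, and the job is handed in when it is done.

Besides the shell and the picture viewer there is one more tool, called by a JSON object that holds its "name" and its "arguments", one argument or row to a line. step_arm: Moves the arm, as the interface text tells. Its arguments: {"type":"object","properties":{"moves":{"type":"array","items":{"type":"object","properties":{"rx":{"type":"number"},"ry":{"type":"number"},"rz":{"type":"number"},"dx":{"type":"number"},"dy":{"type":"number"},"dz":{"type":"number"},"gripper":{"type":"number"}}}},"grip_force":{"type":"number"}},"required":["moves"]}

```bash
mkdir -p pics; python3 - <<'E'
from bench import r
import cv2
o=r.get_obs();print(o['clock'],o['tcp_pos'],o['orientation'],o['grip_width'],r.tcp_to_tips)
for n in("scene","top"):
    cv2.imwrite(f"pics/{n}0.png",r.grab_frame(n)); c=r.camera_info(n);print(n,c)
E
```

```text
0.0 [0.25253473 0.62529151 0.21531462] [-5.99157461e-01 -3.08369977e+00  2.95873565e-03] 0.08519305513482812 0.022
scene {'mtx': array([[494.39439754,   0.        , 280.16081213],
       [  0.        , 494.39439754, 209.53736171],
       [  0.        ,   0.        ,   1.        ]]), 'D': array([-0.11203887,  0.        ,  0.        ,  0.        ,  0.        ]), 'rvec': array([ 2.40012583,  0.40224398, -0.13434585]), 'tvec': array([-0.5609256 , -0.14566407,  1.5531765 ])}
top {'mtx': array([[507.91182462,   0.        , 280.42838985],
       [  0.        , 507.91182462, 204.98758743],
       [  0.        ,   0.        ,   1.        ]]), 'D': array([-0.08788511,  0.        ,  0.        ,  0.        ,  0.        ]), 'rvec': array([ 2.16769724, -2.15738033,  0.13793421]), 'tvec': array([-0.12436919,  0.65212596,  1.54228153])}
```

View pics/scene0.png

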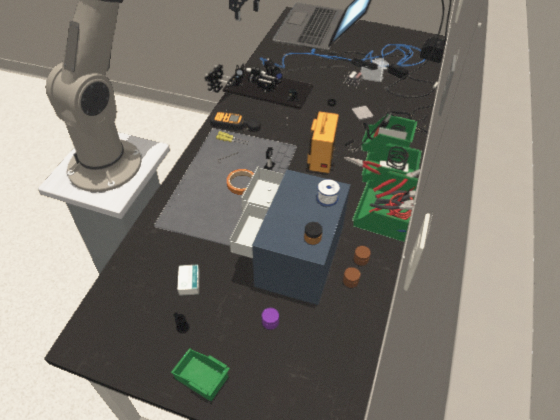

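View pics/top0.png

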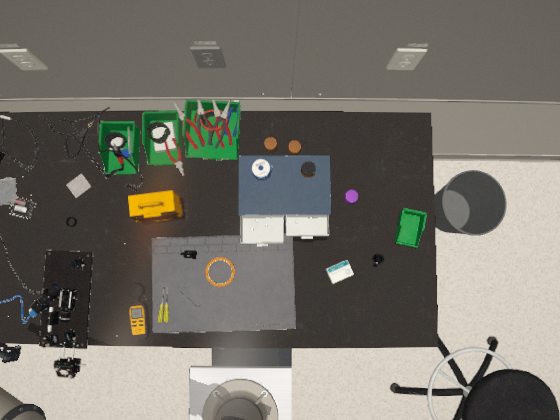

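Scene and top views: the spool (white and blue) is at scene (328,192), top (261,168), on the left. The orange jar with the black cap is at scene (313,232), top (308,169), on the right. Look-alikes are the two brown jars at top (270,143) and (294,146) and the purple one at top (351,196), all off the cabinet. Both top drawers stand out, with fronts at about row 241 on the left and 235 on the right in the top view. So the left drawer gets drawn out and the right one pushed shut. I'll check this in one close crop.

```bash
cat > h.py <<'E'
import numpy as np, cv2
from bench import r
def ray(n,uv,c=None):
    c=c or r.camera_info(n); R=cv2.Rodrigues(c['rvec'])[0]
    p=cv2.undistortPoints(np.array([[uv]],float),c['mtx'],c['D'])[0,0]
    d=R.T@np.array([p[0],p[1],1]); return -R.T@c['tvec'],d
def onz(n,uv,z,c=None):
    o,d=ray(n,uv,c); return o+d*(z-o[2])/d[2]
def pix(n,X,c=None):
    c=c or r.camera_info(n); return cv2.projectPoints(np.array(X,float).reshape(-1,3),c['rvec'],c['tvec'],c['mtx'],c['D'])[0][:,0]
E
python3 - <<'E'
from h import *
t=cv2.imread("pics/top0.png");s=cv2.imread("pics/scene0.png")
a=cv2.resize(t[140:260,225:365],None,fx=4,fy=4,interpolation=cv2.INTER_CUBIC);cv2.imwrite("pics/crop.png",a)
hsv=cv2.cvtColor(t,cv2.COLOR_BGR2HSV)
# cabinet top plate: dark-blue mask
m=cv2.inRange(hsv,(95,60,40),(125,255,130));m[:140]=0;m[260:]=0
cs=max(cv2.findContours(m,cv2.RETR_EXTERNAL,cv2.CHAIN_APPROX_SIMPLE)[0],key=cv2.contourArea)
rr=cv2.minAreaRect(cs);print(rr);print([onz("top",p,0.18).round(4) for p in cv2.boxPoints(rr)])
g=cv2.inRange(t,(120,120,120),(255,255,255));g[:205]=0;g[260:]=0;g[:,:230]=0;g[:,340:]=0
for c in cv2.findContours(g,cv2.RETR_EXTERNAL,cv2.CHAIN_APPROX_SIMPLE)[0]:
    if cv2.contourArea(c)>100: print(cv2.boundingRect(c))
E
```

```text
((315.0, 184.5), (30.0, 57.0), 0.0)
[array([ 0.6132, -0.1758,  0.18  ]), array([ 0.7778, -0.1759,  0.18  ]), array([ 0.7784, -0.2623,  0.18  ]), array([ 0.6136, -0.261 ,  0.18  ])]
(230, 214, 99, 46)
```

View pics/crop.png

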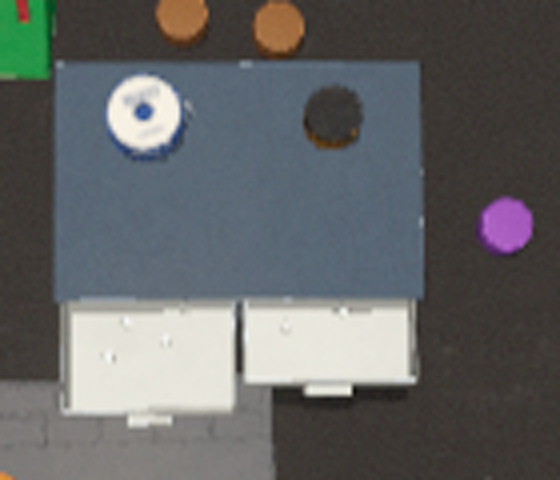

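The crop confirms the choice: the spool (white top, blue flanges) is behind the left drawer, and the jar (black cap, orange body) is behind the right one. The left drawer's front edge runs at crop (63..234, 412), the right one's at (243..416, 382). The plate's corners are (55,62), (420,62), (55,299) and (423,299).

```bash
python3 - <<'E'
from h import *
f=lambda x,y,z:onz("top",(225+x/4-.4,140+y/4-.4),z)
P={k:f(*v) for k,v in dict(TL=(55,62,.18),TR=(420,62,.18),BL=(55,299,.18),BR=(423,299,.18),Ll=(63,413,.172),Lr=(234,411,.172),Rl=(243,382,.172),Rr=(416,382,.172),lens=(0,0,0)).items()}
for k,v in P.items(): print(k,v.round(4))
for n,uv,z in(("tape",(220,272),.019),("lens",(189,254),.04),("tissue",(340,272),.028),("spool",(261,168.5),.22),("jar",(308,169),.215)): print(n,onz("top",uv,z).round(3))
o=r.get_obs();R=cv2.Rodrigues(np.array(o['orientation']))[0];print(R.round(3))
E
```

```text
TL [0.7795 0.0012 0.18  ]
TR [ 0.7811 -0.2612  0.18  ]
BL [ 0.6084 -0.0013  0.18  ]
BR [ 0.6097 -0.262   0.18  ]
Ll [ 0.5282 -0.0075  0.172 ]
Lr [ 0.5303 -0.1284  0.172 ]
Rl [ 0.5508 -0.1347  0.172 ]
Rr [ 0.5514 -0.2574  0.172 ]
lens [0.8706 0.0608 0.    ]
tape [0.444 0.066 0.019]
lens [0.499 0.16  0.04 ]
tissue [ 0.446 -0.307  0.028]
spool [ 0.733 -0.066  0.22 ]
jar [ 0.733 -0.197  0.215]
[[-0.927  0.374 -0.001]
 [ 0.374  0.927 -0.002]
 [-0.    -0.002 -1.   ]]
```

The numbers fit: the plate measures 262 x 171 mm. The cabinet origin is about (0.693, -0.131). The left front is at x = 0.529 (about 84 mm out) and the right one at 0.551 (about 62 mm out). Next I raise and straighten the tool and shut the fingers, then move above the left drawer.

{"name": "step_arm", "arguments": {
  "moves": [
    {"rz": -5.5,"dz": -15,"gripper": -1},
    {"rz": -5.5,"dz": -15,"gripper": -1},
    {"rz": -5.5,"dz": -15,"gripper": -1},
    {"rz": -5.5,"dz": -15,"gripper": -1},
    {"dx": -22,"dy": -49},
    {"dx": -22,"dy": -49},
    {"dx": -22,"dy": -49},
    {"dx": -22,"dy": -49},
    {"dx": -22,"dy": -49},
    {"dx": -22,"dy": -49},
    {"dx": -22,"dy": -49},
    {"dx": -22,"dy": -49},
    {"dx": -22,"dy": -49},
    {"dx": -22,"dy": -49},
    {"dx": -22,"dy": -49},
    {"dx": -22,"dy": -49},
    {"dx": -22,"dy": -49},
    {"dx": -22,"dy": -49},
    {},
    {}
  ]
}}

```text
invalid input at $.moves[0]: expected keys rx, ry, rz, dx, dy, dz, gripper
```

{"name": "step_arm", "arguments": {
  "moves": [
    {"rx": 0,"ry": 0,"rz": -5.5,"dx": 0,"dy": 0,"dz": -15,"gripper": -1},
    {"rx": 0,"ry": 0,"rz": -5.5,"dx": 0,"dy": 0,"dz": -15,"gripper": -1},
    {"rx": 0,"ry": 0,"rz": -5.5,"dx": 0,"dy": 0,"dz": -15,"gripper": -1},
    {"rx": 0,"ry": 0,"rz": -5.5,"dx": 0,"dy": 0,"dz": -15,"gripper": -1},
    {"rx": 0,"ry": 0,"rz": 0,"dx": -22,"dy": -49,"dz": 0,"gripper": -1},
    {"rx": 0,"ry": 0,"rz": 0,"dx": -22,"dy": -49,"dz": 0,"gripper": -1},
    {"rx": 0,"ry": 0,"rz": 0,"dx": -22,"dy": -49,"dz": 0,"gripper": -1},
    {"rx": 0,"ry": 0,"rz": 0,"dx": -22,"dy": -49,"dz": 0,"gripper": -1},
    {"rx": 0,"ry": 0,"rz": 0,"dx": -22,"dy": -49,"dz": 0,"gripper": -1},
    {"rx": 0,"ry": 0,"rz": 0,"dx": -22,"dy": -49,"dz": 0,"gripper": -1},
    {"rx": 0,"ry": 0,"rz": 0,"dx": -22,"dy": -49,"dz": 0,"gripper": -1},
    {"rx": 0,"ry": 0,"rz": 0,"dx": -22,"dy": -49,"dz": 0,"gripper": -1},
    {"rx": 0,"ry": 0,"rz": 0,"dx": -22,"dy": -49,"dz": 0,"gripper": -1},
    {"rx": 0,"ry": 0,"rz": 0,"dx": -22,"dy": -49,"dz": 0,"gripper": -1},
    {"rx": 0,"ry": 0,"rz": 0,"dx": -22,"dy": -49,"dz": 0,"gripper": -1},
    {"rx": 0,"ry": 0,"rz": 0,"dx": -22,"dy": -49,"dz": 0,"gripper": -1},
    {"rx": 0,"ry": 0,"rz": 0,"dx": -22,"dy": -49,"dz": 0,"gripper": -1},
    {"rx": 0,"ry": 0,"rz": 0,"dx": -22,"dy": -49,"dz": 0,"gripper": -1},
    {"rx": 0,"ry": 0,"rz": 0,"dx": 0,"dy": 0,"dz": 0,"gripper": -1},
    {"rx": 0,"ry": 0,"rz": 0,"dx": 0,"dy": 0,"dz": 0,"gripper": -1}
  ]
}}

```text
clock: 2.6
tcp_pos: [0.5604, -0.0594, 0.2758]
orientation: [0.0, -3.14, -0.001]
contact_force: [-0.1, 0.4, 0.0]
grip_width: 0.0001
gripper_force: 0.0
```

```bash
python3 - <<'E'
from h import *
c=r.camera_info("wrist");print(c['tvec'],c['rvec'])
w=r.grab_frame("wrist")
for X,col in(([.529,-.006,.172],(0,0,255)),([.53,-.128,.172],(0,0,255)),([.551,-.135,.172],(0,255,0)),([.5515,-.257,.172],(0,255,0)),([.56,-.0594,.172],(255,0,255)),([.609,-.0,.18],(255,255,0)),([.609,-.131,.18],(255,255,0))):
    p=pix("wrist",X,c)[0];print(p.round(0))
    if abs(p).max()<2000: cv2.circle(w,tuple(int(v) for v in p),4,col,1)
cv2.imwrite("pics/w1.png",w)
E
```

```text
[ 0.05800824 -0.59177424  0.25726164] [-2.04409325 -2.04474455 -0.34043976]
[337. 169.]
[192. 170.]
[185. 194.]
[ 46. 195.]
[274. 204.]
[340. 259.]
[193. 259.]
```

View pics/w1.png

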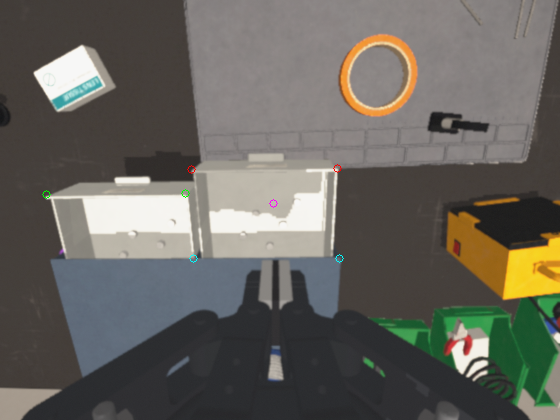

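The projected fronts (rows 169 and 194) and plate corners match the wrist picture within a few pixels, so the finger is over the inside of the left drawer. Next I lower it.

{"name": "step_arm", "arguments": {
  "moves": [
    {"rx": 0,"ry": 0,"rz": 0,"dx": 0,"dy": 0,"dz": 25,"gripper": -1},
    {"rx": 0,"ry": 0,"rz": 0,"dx": 0,"dy": 0,"dz": 25,"gripper": -1},
    {"rx": 0,"ry": 0,"rz": 0,"dx": 0,"dy": 0,"dz": 25,"gripper": -1},
    {"rx": 0,"ry": 0,"rz": 0,"dx": 0,"dy": 0,"dz": 15,"gripper": -1},
    {"rx": 0,"ry": 0,"rz": 0,"dx": 0,"dy": 0,"dz": 10,"gripper": -1},
    {"rx": 0,"ry": 0,"rz": 0,"dx": 0,"dy": 0,"dz": 9,"gripper": -1},
    {"rx": 0,"ry": 0,"rz": 0,"dx": 0,"dy": 0,"dz": 0,"gripper": -1},
    {"rx": 0,"ry": 0,"rz": 0,"dx": 0,"dy": 0,"dz": 0,"gripper": -1}
  ]
}}

```text
clock: 3.65
tcp_pos: [0.5612, -0.0601, 0.1678]
orientation: [-0.0, 3.141, 0.0]
contact_force: [0.3, -0.0, -0.8]
grip_width: 0.0004
gripper_force: 0.0
```

{"name": "step_arm", "arguments": {
  "moves": [
    {"rx": 0,"ry": 0,"rz": 0,"dx": 5,"dy": 0,"dz": 0,"gripper": -1},
    {"rx": 0,"ry": 0,"rz": 0,"dx": 5,"dy": 0,"dz": 0,"gripper": -1},
    {"rx": 0,"ry": 0,"rz": 0,"dx": 5,"dy": 0,"dz": 0,"gripper": -1},
    {"rx": 0,"ry": 0,"rz": 0,"dx": 4,"dy": 0,"dz": 0,"gripper": -1},
    {"rx": 0,"ry": 0,"rz": 0,"dx": 4,"dy": 0,"dz": 0,"gripper": -1},
    {"rx": 0,"ry": 0,"rz": 0,"dx": 4,"dy": 0,"dz": 0,"gripper": -1},
    {"rx": 0,"ry": 0,"rz": 0,"dx": 4,"dy": 0,"dz": 0,"gripper": -1},
    {"rx": 0,"ry": 0,"rz": 0,"dx": 4,"dy": 0,"dz": 0,"gripper": -1},
    {"rx": 0,"ry": 0,"rz": 0,"dx": 3,"dy": 0,"dz": 0,"gripper": -1},
    {"rx": 0,"ry": 0,"rz": 0,"dx": 2,"dy": 0,"dz": 0,"gripper": -1},
    {"rx": 0,"ry": 0,"rz": 0,"dx": 0,"dy": 0,"dz": 0,"gripper": -1}
  ]
}}

```text
clock: 5.03
tcp_pos: [0.5208, -0.06, 0.1673]
orientation: [-0.0, 3.142, 0.0]
contact_force: [0.9, -0.5, -0.4]
grip_width: -0.0005
gripper_force: 0.0
```

Force is 0.9 N with no stop yet. I continue in small steps.

{"name": "step_arm", "arguments": {
  "moves": [
    {"rx": 0,"ry": 0,"rz": 0,"dx": 1.5,"dy": 0,"dz": 0,"gripper": -1},
    {"rx": 0,"ry": 0,"rz": 0,"dx": 1.5,"dy": 0,"dz": 0,"gripper": -1},
    {"rx": 0,"ry": 0,"rz": 0,"dx": 0,"dy": 0,"dz": 0,"gripper": -1}
  ]
}}

```text
clock: 5.4
tcp_pos: [0.5177, -0.0601, 0.1673]
orientation: [0.0, -3.141, -0.0]
contact_force: [0.4, -0.3, -0.6]
grip_width: 0.0
gripper_force: 0.0
```

{"name": "step_arm", "arguments": {
  "moves": [
    {"rx": 0,"ry": 0,"rz": 0,"dx": 1,"dy": 0,"dz": 0,"gripper": -1},
    {"rx": 0,"ry": 0,"rz": 0,"dx": 1,"dy": 0,"dz": 0,"gripper": -1},
    {"rx": 0,"ry": 0,"rz": 0,"dx": 0,"dy": 0,"dz": 0,"gripper": -1}
  ]
}}

```text
clock: 5.78
tcp_pos: [0.5158, -0.06, 0.1673]
orientation: [0.0, -3.142, -0.0]
contact_force: [0.1, -0.3, -0.1]
grip_width: -0.0
gripper_force: 0.0
```

```bash
python3 - <<'E'
from h import *
t=r.grab_frame("top");cv2.imwrite("pics/top1.png",cv2.resize(t[140:280,225:365],None,fx=4,fy=4,interpolation=cv2.INTER_CUBIC))
s=r.grab_frame("scene");cv2.imwrite("pics/s1.png",cv2.resize(s[150:280,200:360],None,fx=4,fy=4))
E
```

```text
(no output)
```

View pics/s1.png

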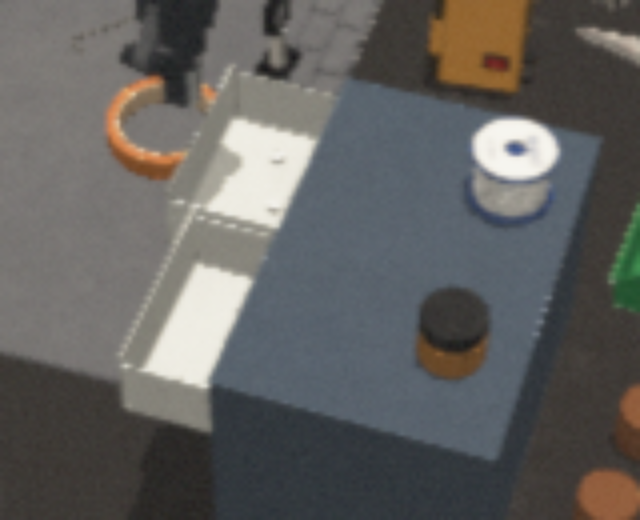

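The scene crop shows the spool and jar still standing, but the finger appears at (180,95), left of the left front's edge (235,70)-(175,200). It may be higher than I assumed or outside the drawer. I'll check by projection.

```bash
python3 - <<'E'
from h import *
o=r.get_obs();print(o['tcp_pos'],o['joints'])
for X in([.5158,-.06,.145],[.5158,-.06,.1673],[.5158,-.06,.24],[.529,-.006,.172],[.529,-.128,.172],[.503,-.006,.172],[.503,-.128,.172],[.551,-.257,.172],[.609,0,.18]):
    p=pix("scene",X)[0];print(X,((p-[200,150])*4).round(0))
for X in([.5158,-.06,.145],[.529,-.006,.172],[.503,-.006,.172],[.503,-.128,.172]):
    p=pix("top",X)[0];print(X,((p-[225,140])*4).round(0))
E
```

```text
[ 0.5158547  -0.06001434  0.16730686] [-0.31655067  0.28795005  0.37475083  1.99560082 -0.13518483  0.88154043
  1.70132171]
[0.5158, -0.06, 0.145] [184. 134.]
[0.5158, -0.06, 0.1673] [182. 111.]
[0.5158, -0.06, 0.24] [177.  29.]
[0.529, -0.006, 0.172] [230.  56.]
[0.529, -0.128, 0.172] [162. 184.]
[0.503, -0.006, 0.172] [194.  47.]
[0.503, -0.128, 0.172] [123. 174.]
[0.551, -0.257, 0.172] [115. 347.]
[0.609, 0, 0.18] [348.  69.]
[0.5158, -0.06, 0.145] [137. 431.]
[0.529, -0.006, 0.172] [ 59. 410.]
[0.503, -0.006, 0.172] [ 59. 447.]
[0.503, -0.128, 0.172] [232. 448.]
```

View pics/top1.png

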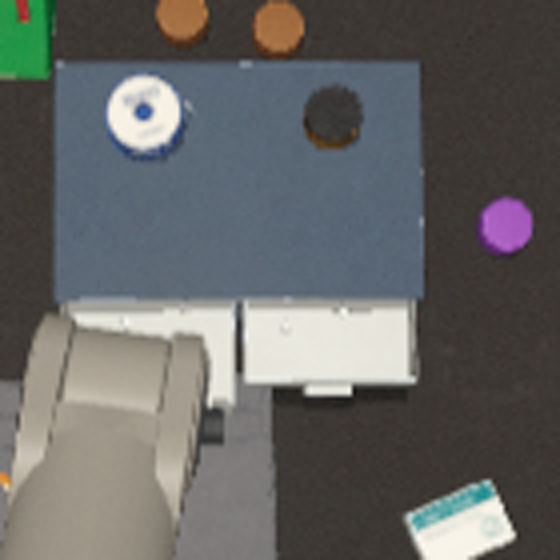

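The left front still stands at crop row 405, so it has not come out, and the finger looks to be outside it. A composite of the wrist picture and a zoomed scene crop will show the finger.

```bash
python3 - <<'E'
from h import *
print(r.tcp_to_tips)
c=r.camera_info("wrist");w=r.grab_frame("wrist")
for X in([.529,-.006,.172],[.53,-.128,.172],[.503,-.006,.172],[.503,-.128,.172],[.5158,-.06,.145]):
    p=pix("wrist",X,c)[0];print(p.round(0)); cv2.circle(w,tuple(int(v) for v in p),4,(0,0,255),1)
s=r.grab_frame("scene")[140:220,210:290]
im=np.zeros((600,800,3),np.uint8); im[:420,:560]=w; s=cv2.resize(s,(240,240),interpolation=cv2.INTER_CUBIC); im[:240,560:]=s
cv2.imwrite("pics/c2.png",im[:420])
E
```

```text
0.022
[370. 285.]
[152. 287.]
[374. 243.]
[145. 243.]
[273. 244.]
```

View pics/c2.png

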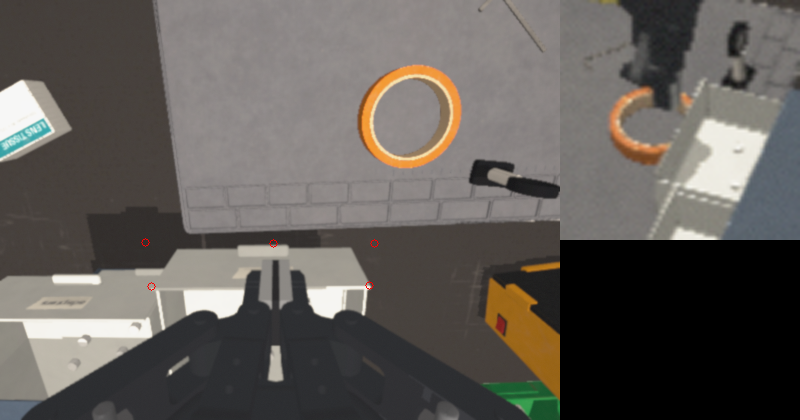

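```bash
python3 - <<'E'
from h import *
o1,d1=ray("wrist",(274,262));print("cam",o1,d1/np.linalg.norm(d1))
o2,d2=ray("scene",(210+108/3,140+106/3))
A=np.array([d1,-d2]).T;s=np.linalg.lstsq(A,o2-o1,rcond=None)[0]
print(o1+s[0]*d1,o2+s[1]*d2)
for z in(.145,.16,.17,.18,.19,.2): print(z,[pix("wrist",[x,-.06,z])[0].round(0) for x in(.505,.5158,.527)],pix("scene",[.5158,-.06,z])[0].round(1))
E
```

```text
cam [ 0.43252327 -0.05902958  0.32565769] [ 0.46945949 -0.00240102 -0.88295075]
[ 0.5140716  -0.05944665  0.1722831 ] [ 0.51627825 -0.05719479  0.17345024]
0.145 [array([273., 228.]), array([273., 244.]), array([273., 260.])] [245.9 183.6]
0.16 [array([273., 237.]), array([273., 255.]), array([273., 272.])] [245.6 179.6]
0.17 [array([273., 245.]), array([273., 263.]), array([273., 281.])] [245.5 177. ]
0.18 [array([273., 253.]), array([273., 272.]), array([273., 291.])] [245.3 174.2]
0.19 [array([273., 263.]), array([273., 282.]), array([273., 302.])] [245.2 171.5]
0.2 [array([273., 273.]), array([273., 294.]), array([273., 314.])] [245.  168.7]
```

The tip triangulates to z ≈ 0.172–0.18 with the TCP at 0.167, so the shut fingertips end about level with the TCP, higher than the 22 mm given. The finger passed just over the wall, and the drawer is still at x ≈ 0.529. I'll go back over the inside and descend deeper in small steps with force checks.

{"name": "step_arm", "arguments": {
  "moves": [
    {"rx": 0,"ry": 0,"rz": 0,"dx": 0,"dy": 0,"dz": -20,"gripper": -1},
    {"rx": 0,"ry": 0,"rz": 0,"dx": 0,"dy": 0,"dz": -20,"gripper": -1},
    {"rx": 0,"ry": 0,"rz": 0,"dx": -20,"dy": 0,"dz": 0,"gripper": -1},
    {"rx": 0,"ry": 0,"rz": 0,"dx": -20,"dy": 0,"dz": 0,"gripper": -1},
    {"rx": 0,"ry": 0,"rz": 0,"dx": -5,"dy": 0,"dz": 0,"gripper": -1},
    {"rx": 0,"ry": 0,"rz": 0,"dx": 0,"dy": 0,"dz": 20,"gripper": -1},
    {"rx": 0,"ry": 0,"rz": 0,"dx": 0,"dy": 0,"dz": 20,"gripper": -1},
    {"rx": 0,"ry": 0,"rz": 0,"dx": 0,"dy": 0,"dz": 4,"gripper": -1},
    {"rx": 0,"ry": 0,"rz": 0,"dx": 0,"dy": 0,"dz": 4,"gripper": -1},
    {"rx": 0,"ry": 0,"rz": 0,"dx": 0,"dy": 0,"dz": 0,"gripper": -1}
  ]
}}

```text
clock: 7.22
tcp_pos: [0.561, -0.0601, 0.1597]
orientation: [-0.0, 3.141, 0.0]
contact_force: [0.1, -0.3, -1.0]
grip_width: -0.0001
gripper_force: 0.0
```

```bash
python3 - <<'E'
from h import *
o=r.get_obs();T=o['tcp_pos'];print(T,o['contact_force'])
w=r.grab_frame("wrist");c=r.camera_info("wrist")
for z in(.172,):
  for y in(-.006,-.128):
    p=pix("wrist",[.529,y,z],c)[0]; cv2.circle(w,tuple(int(v) for v in p),4,(0,0,255),1)
s=r.grab_frame("scene")
for dz,col in((0,(0,255,0)),(-.022,(0,0,255))):
    p=pix("scene",T+[0,0,dz])[0];print(p)
im=np.zeros((420,800,3),np.uint8); im[:,:560]=w; im[:240,560:]=cv2.resize(s[140:220,210:290],(240,240),interpolation=cv2.INTER_CUBIC)
cv2.imwrite("pics/c3.png",im)
E
```

```text
[ 0.56099547 -0.06011063  0.15968322] [ 0.09002363 -0.25899019 -1.04018708]
[261.87061437 183.89663883]
[262.00902515 189.69771853]
```

View pics/c3.png

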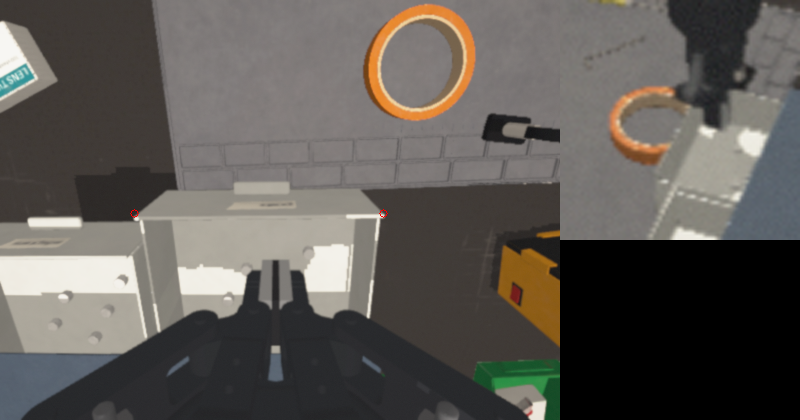

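The wrist picture shows the finger inside the left drawer, with the front's markers still matching at (134,214) and (383,214). In the scene crop the tip, at (712,128), is only about level with the TCP. I lower gently to get a firm hook.

{"name": "step_arm", "arguments": {
  "moves": [
    {"rx": 0,"ry": 0,"rz": 0,"dx": 0,"dy": 0,"dz": 4,"gripper": -1},
    {"rx": 0,"ry": 0,"rz": 0,"dx": 0,"dy": 0,"dz": 4,"gripper": -1},
    {"rx": 0,"ry": 0,"rz": 0,"dx": 0,"dy": 0,"dz": 3,"gripper": -1},
    {"rx": 0,"ry": 0,"rz": 0,"dx": 0,"dy": 0,"dz": 0,"gripper": -1}
  ]
}}

```text
clock: 7.82
tcp_pos: [0.5606, -0.06, 0.1479]
orientation: [0.0, -3.141, 0.0]
contact_force: [-0.5, 0.5, -1.0]
grip_width: 0.0001
gripper_force: 0.0
```

{"name": "step_arm", "arguments": {
  "moves": [
    {"rx": 0,"ry": 0,"rz": 0,"dx": 0,"dy": 0,"dz": 3,"gripper": -1},
    {"rx": 0,"ry": 0,"rz": 0,"dx": 0,"dy": 0,"dz": 3,"gripper": -1},
    {"rx": 0,"ry": 0,"rz": 0,"dx": 0,"dy": 0,"dz": 0,"gripper": -1}
  ]
}}

```text
clock: 8.2
tcp_pos: [0.5606, -0.06, 0.142]
orientation: [0.0, -3.141, 0.0]
contact_force: [-0.3, -0.1, -0.3]
grip_width: -0.0
gripper_force: 0.0
```

Still free, with about 25 mm of hook. Now I draw it out.

{"name": "step_arm", "arguments": {
  "moves": [
    {"rx": 0,"ry": 0,"rz": 0,"dx": 4,"dy": 0,"dz": 0,"gripper": -1},
    {"rx": 0,"ry": 0,"rz": 0,"dx": 4,"dy": 0,"dz": 0,"gripper": -1},
    {"rx": 0,"ry": 0,"rz": 0,"dx": 4,"dy": 0,"dz": 0,"gripper": -1},
    {"rx": 0,"ry": 0,"rz": 0,"dx": 3,"dy": 0,"dz": 0,"gripper": -1},
    {"rx": 0,"ry": 0,"rz": 0,"dx": 3,"dy": 0,"dz": 0,"gripper": -1},
    {"rx": 0,"ry": 0,"rz": 0,"dx": 3,"dy": 0,"dz": 0,"gripper": -1},
    {"rx": 0,"ry": 0,"rz": 0,"dx": 3,"dy": 0,"dz": 0,"gripper": -1},
    {"rx": 0,"ry": 0,"rz": 0,"dx": 3,"dy": 0,"dz": 0,"gripper": -1},
    {"rx": 0,"ry": 0,"rz": 0,"dx": 3,"dy": 0,"dz": 0,"gripper": -1},
    {"rx": 0,"ry": 0,"rz": 0,"dx": 3,"dy": 0,"dz": 0,"gripper": -1},
    {"rx": 0,"ry": 0,"rz": 0,"dx": 3,"dy": 0,"dz": 0,"gripper": -1}
  ]
}}

```text
clock: 9.57
tcp_pos: [0.5247, -0.0601, 0.1423]
orientation: [-0.0, 3.142, -0.0]
contact_force: [0.5, -0.4, -0.9]
grip_width: -0.0
gripper_force: 0.3
```

```bash
python3 - <<'E'
from h import *
o=r.get_obs();print(o['tcp_pos'],o['contact_force'])
w=r.grab_frame("wrist");c=r.camera_info("wrist")
# left drawer's right/left corner: print profile down a column clear of the finger (y=-.03)
for x in(.50,.505,.51,.515,.52,.525,.53): print(x,pix("wrist",[x,-.02,.172],c)[0].round(1))
u=int(pix("wrist",[.515,-.02,.172],c)[0][0])
g=cv2.GaussianBlur(cv2.cvtColor(w,cv2.COLOR_BGR2GRAY),(3,3),0)
print(u,[(v,int(g[v,u])) for v in range(150,310,4)])
E
```

```text
[ 0.52469346 -0.06010062  0.14231157] [ 0.52796321 -0.3921066  -0.89312426]
0.5 [362.5 243.2]
0.505 [361.5 253.4]
0.51 [360.6 263.3]
0.515 [359.6 273. ]
0.52 [358.6 282.4]
0.525 [357.7 291.7]
0.53 [356.8 300.7]
359 [(150, 128), (154, 129), (158, 129), (162, 128), (166, 127), (170, 127), (174, 128), (178, 120), (182, 125), (186, 128), (190, 131), (194, 129), (198, 124), (202, 116), (206, 127), (210, 130), (214, 128), (218, 129), (222, 121), (226, 138), (230, 143), (234, 142), (238, 144), (242, 145), (246, 146), (250, 145), (254, 145), (258, 145), (262, 144), (266, 167), (270, 146), (274, 136), (278, 133), (282, 131), (286, 129), (290, 128), (294, 128), (298, 128), (302, 128), (306, 128)]
```

It's hooked: the front edge is now at x ≈ 0.511, about 8 mm from the stop. I continue in small steps until the stop is felt.

{"name": "step_arm", "arguments": {
  "moves": [
    {"rx": 0,"ry": 0,"rz": 0,"dx": 2,"dy": 0,"dz": 0,"gripper": -1},
    {"rx": 0,"ry": 0,"rz": 0,"dx": 2,"dy": 0,"dz": 0,"gripper": -1},
    {"rx": 0,"ry": 0,"rz": 0,"dx": 1,"dy": 0,"dz": 0,"gripper": -1},
    {"rx": 0,"ry": 0,"rz": 0,"dx": 0,"dy": 0,"dz": 0,"gripper": -1}
  ]
}}

```text
clock: 10.12
tcp_pos: [0.5197, -0.06, 0.1422]
orientation: [0.0, -3.141, -0.0]
contact_force: [-0.1, 0.6, 1.2]
grip_width: 0.0004
gripper_force: 0.0
```

{"name": "step_arm", "arguments": {
  "moves": [
    {"rx": 0,"ry": 0,"rz": 0,"dx": 1,"dy": 0,"dz": 0,"gripper": -1},
    {"rx": 0,"ry": 0,"rz": 0,"dx": 1,"dy": 0,"dz": 0,"gripper": -1},
    {"rx": 0,"ry": 0,"rz": 0,"dx": 0,"dy": 0,"dz": 0,"gripper": -1}
  ]
}}

```text
clock: 10.5
tcp_pos: [0.5177, -0.06, 0.1422]
orientation: [0.0, -3.141, -0.0]
contact_force: [0.2, -0.5, 0.2]
grip_width: -0.0001
gripper_force: 0.1
```

{"name": "step_arm", "arguments": {
  "moves": [
    {"rx": 0,"ry": 0,"rz": 0,"dx": 1,"dy": 0,"dz": 0,"gripper": -1},
    {"rx": 0,"ry": 0,"rz": 0,"dx": 0,"dy": 0,"dz": 0,"gripper": -1}
  ]
}}

```text
clock: 10.75
tcp_pos: [0.5167, -0.06, 0.1423]
orientation: [0.0, -3.141, -0.0]
contact_force: [0.8, -0.6, -0.2]
grip_width: -0.0003
gripper_force: 0.1
```

{"name": "step_arm", "arguments": {
  "moves": [
    {"rx": 0,"ry": 0,"rz": 0,"dx": 1,"dy": 0,"dz": 0,"gripper": -1},
    {"rx": 0,"ry": 0,"rz": 0,"dx": 0,"dy": 0,"dz": 0,"gripper": -1}
  ]
}}

```text
clock: 11.0
tcp_pos: [0.5158, -0.0601, 0.1423]
orientation: [0.0, -3.141, -0.0]
contact_force: [0.3, 0.2, -0.7]
grip_width: -0.0001
gripper_force: 0.1
```

```bash
cat > fr.py <<'E'
from h import *
import sys
y=float(sys.argv[1]);lo,hi=float(sys.argv[2]),float(sys.argv[3])
o=r.get_obs();print(o['tcp_pos'],o['contact_force'])
w=r.grab_frame("wrist");c=r.camera_info("wrist")
g=cv2.GaussianBlur(cv2.cvtColor(w,cv2.COLOR_BGR2GRAY),(3,3),0)
for x in np.arange(lo,hi,.001):
    u,v=pix("wrist",[x,y,.172],c)[0]
    if 0<=int(round(u))<560 and 0<=int(round(v))<420: print(round(x,3),int(round(v)),int(g[int(round(v)),int(round(u))]),end=' | ')
E
python3 fr.py -.02 .49 .52
```

```text
[ 0.51575116 -0.06006005  0.1422964 ] [ 0.31097343  0.20200613 -0.74721647]
0.49 240 144 | 0.491 242 145 | 0.492 244 145 | 0.493 246 145 | 0.494 248 144 | 0.495 250 144 | 0.496 252 144 | 0.497 254 144 | 0.498 256 144 | 0.499 258 145 | 0.5 260 144 | 0.501 262 143 | 0.502 264 147 | 0.503 266 166 | 0.504 268 159 | 0.505 270 135 | 0.506 272 128 | 0.507 274 133 | 0.508 276 132 | 0.509 278 131 | 0.51 280 130 | 0.511 281 129 | 0.512 283 135 | 0.513 285 133 | 0.514 287 132 | 0.515 289 131 | 0.516 291 130 | 0.517 293 137 | 0.518 294 135 | 0.519 296 133 | 0.52 298 132 |
```

The front is at x ≈ 0.5035, close to the stop. A few more 1 mm steps should let me feel it.

{"name": "step_arm", "arguments": {
  "moves": [
    {"rx": 0,"ry": 0,"rz": 0,"dx": 1,"dy": 0,"dz": 0,"gripper": -1},
    {"rx": 0,"ry": 0,"rz": 0,"dx": 0,"dy": 0,"dz": 0,"gripper": -1}
  ]
}}

```text
clock: 11.3
tcp_pos: [0.5148, -0.0601, 0.1423]
orientation: [0.0, -3.142, -0.0]
contact_force: [-0.1, 0.4, 0.9]
grip_width: -0.0002
gripper_force: 0.1
```

{"name": "step_arm", "arguments": {
  "moves": [
    {"rx": 0,"ry": 0,"rz": 0,"dx": 1,"dy": 0,"dz": 0,"gripper": -1},
    {"rx": 0,"ry": 0,"rz": 0,"dx": 0,"dy": 0,"dz": 0,"gripper": -1}
  ]
}}

```text
clock: 11.55
tcp_pos: [0.5137, -0.0601, 0.1423]
orientation: [0.0, -3.141, -0.0]
contact_force: [-0.1, 0.5, 0.5]
grip_width: 0.0002
gripper_force: 0.1
```

{"name": "step_arm", "arguments": {
  "moves": [
    {"rx": 0,"ry": 0,"rz": 0,"dx": 1,"dy": 0,"dz": 0,"gripper": -1},
    {"rx": 0,"ry": 0,"rz": 0,"dx": 0,"dy": 0,"dz": 0,"gripper": -1}
  ]
}}

```text
clock: 11.8
tcp_pos: [0.5135, -0.0601, 0.1424]
orientation: [-0.0, 3.14, -0.0]
contact_force: [4.0, 0.5, -2.8]
grip_width: 0.0001
gripper_force: 1.7
```

{"name": "step_arm", "arguments": {
  "moves": [
    {"rx": 0,"ry": 0,"rz": 0,"dx": 1,"dy": 0,"dz": 0,"gripper": -1},
    {"rx": 0,"ry": 0,"rz": 0,"dx": 0,"dy": 0,"dz": 0,"gripper": -1}
  ]
}}

```text
clock: 12.05
tcp_pos: [0.5135, -0.06, 0.1426]
orientation: [-0.001, 3.138, -0.0]
contact_force: [7.0, -0.4, -4.6]
grip_width: -0.0002
gripper_force: 3.3
```

```bash
python3 fr.py -.02 .49 .51
```

```text
[ 0.51347088 -0.06001296  0.14257949] [ 7.03501892 -0.42604419 -4.56490515]
0.49 245 144 | 0.491 247 144 | 0.492 249 144 | 0.493 251 144 | 0.494 253 144 | 0.495 255 144 | 0.496 257 144 | 0.497 259 144 | 0.498 261 144 | 0.499 263 143 | 0.5 265 157 | 0.501 267 168 | 0.502 269 145 | 0.503 270 138 | 0.504 272 132 | 0.505 274 131 | 0.506 276 130 | 0.507 278 129 | 0.508 280 135 | 0.509 282 133 | 0.51 284 132 |
```

The stop is felt: 7 N, with the front at x ≈ 0.501. I back off, lift clear, and go round to the outside of the right drawer's front.

{"name": "step_arm", "arguments": {
  "moves": [
    {"rx": 0,"ry": 0,"rz": 0,"dx": -5,"dy": 0,"dz": 0,"gripper": -1},
    {"rx": 0,"ry": 0,"rz": 0,"dx": -6,"dy": 0,"dz": 0,"gripper": -1},
    {"rx": 0,"ry": 0,"rz": 0,"dx": 0,"dy": 0,"dz": -20,"gripper": -1},
    {"rx": 0,"ry": 0,"rz": 0,"dx": 0,"dy": 0,"dz": -25,"gripper": -1},
    {"rx": 0,"ry": 0,"rz": 0,"dx": 0,"dy": 0,"dz": -25,"gripper": -1},
    {"rx": 0,"ry": 0,"rz": 0,"dx": 0,"dy": 0,"dz": -25,"gripper": -1},
    {"rx": 0,"ry": 0,"rz": 0,"dx": 3,"dy": -35,"dz": 0,"gripper": -1},
    {"rx": 0,"ry": 0,"rz": 0,"dx": 4,"dy": -35,"dz": 0,"gripper": -1},
    {"rx": 0,"ry": 0,"rz": 0,"dx": 4,"dy": -35,"dz": 0,"gripper": -1},
    {"rx": 0,"ry": 0,"rz": 0,"dx": 4,"dy": -33,"dz": 0,"gripper": -1},
    {"rx": 0,"ry": 0,"rz": 0,"dx": 0,"dy": 0,"dz": 0,"gripper": -1},
    {"rx": 0,"ry": 0,"rz": 0,"dx": 0,"dy": 0,"dz": 0,"gripper": -1}
  ]
}}

```text
clock: 13.6
tcp_pos: [0.5079, -0.1973, 0.2371]
orientation: [0.001, -3.141, -0.001]
contact_force: [-0.9, -0.7, 0.0]
grip_width: -0.0002
gripper_force: 0.0
```

```bash
python3 fr.py -.23 .53 .57;echo; python3 fr.py -.1 .49 .52
```

```text
[ 0.50791804 -0.19734005  0.2370633 ] [-0.85978871 -0.73468101  0.0245015 ]
0.53 246 97 | 0.531 248 130 | 0.532 249 132 | 0.533 250 132 | 0.534 251 133 | 0.535 252 133 | 0.536 253 132 | 0.537 255 131 | 0.538 256 131 | 0.539 257 131 | 0.54 258 131 | 0.541 259 131 | 0.542 260 131 | 0.543 261 131 | 0.544 263 133 | 0.545 264 133 | 0.546 265 133 | 0.547 266 133 | 0.548 267 133 | 0.549 268 133 | 0.55 269 133 | 0.551 270 136 | 0.552 272 176 | 0.553 273 206 | 0.554 274 220 | 0.555 275 224 | 0.556 276 228 | 0.557 277 232 | 0.558 278 233 | 0.559 279 233 | 0.56 280 233 | 0.561 281 233 | 0.562 282 233 | 0.563 284 232 | 0.564 285 232 | 0.565 286 232 | 0.566 287 231 | 0.567 288 231 | 0.568 289 232 | 0.569 290 233 | 
[ 0.50810697 -0.19684849  0.23709517] [-0.0594723   0.5765492   0.16635549]
0.49 197 132 | 0.491 198 130 | 0.492 200 131 | 0.493 201 131 | 0.494 202 131 | 0.495 203 132 | 0.496 205 133 | 0.497 206 133 | 0.498 207 133 | 0.499 209 137 | 0.5 210 155 | 0.501 211 189 | 0.502 212 218 | 0.503 214 231 | 0.504 215 233 | 0.505 216 234 | 0.506 217 235 | 0.507 219 235 | 0.508 220 235 | 0.509 221 235 | 0.51 222 235 | 0.511 224 235 | 0.512 225 235 | 0.513 226 235 | 0.514 227 235 | 0.515 228 234 | 0.516 230 235 | 0.517 231 235 | 0.518 232 235 | 0.519 233 235 | 0.52 235 235 |
```

The left front stayed at 0.501 and the right front is at 0.551. I lower the finger outside it and push level.

{"name": "step_arm", "arguments": {
  "moves": [
    {"rx": 0,"ry": 0,"rz": 0,"dx": 0,"dy": 0,"dz": 25,"gripper": -1},
    {"rx": 0,"ry": 0,"rz": 0,"dx": 0,"dy": 0,"dz": 25,"gripper": -1},
    {"rx": 0,"ry": 0,"rz": 0,"dx": 0,"dy": 0,"dz": 20,"gripper": -1},
    {"rx": 0,"ry": 0,"rz": 0,"dx": 0,"dy": 0,"dz": 17,"gripper": -1},
    {"rx": 0,"ry": 0,"rz": 0,"dx": -8,"dy": 0,"dz": 0,"gripper": -1},
    {"rx": 0,"ry": 0,"rz": 0,"dx": -6,"dy": 0,"dz": 0,"gripper": -1},
    {"rx": 0,"ry": 0,"rz": 0,"dx": -4,"dy": 0,"dz": 0,"gripper": -1},
    {"rx": 0,"ry": 0,"rz": 0,"dx": -4,"dy": 0,"dz": 0,"gripper": -1},
    {"rx": 0,"ry": 0,"rz": 0,"dx": -4,"dy": 0,"dz": 0,"gripper": -1},
    {"rx": 0,"ry": 0,"rz": 0,"dx": -4,"dy": 0,"dz": 0,"gripper": -1},
    {"rx": 0,"ry": 0,"rz": 0,"dx": -4,"dy": 0,"dz": 0,"gripper": -1},
    {"rx": 0,"ry": 0,"rz": 0,"dx": -4,"dy": 0,"dz": 0,"gripper": -1},
    {"rx": 0,"ry": 0,"rz": 0,"dx": -4,"dy": 0,"dz": 0,"gripper": -1},
    {"rx": 0,"ry": 0,"rz": 0,"dx": -4,"dy": 0,"dz": 0,"gripper": -1},
    {"rx": 0,"ry": 0,"rz": 0,"dx": 0,"dy": 0,"dz": 0,"gripper": -1}
  ]
}}

```text
clock: 15.58
tcp_pos: [0.5543, -0.198, 0.1503]
orientation: [-0.001, 3.141, -0.0]
contact_force: [0.6, 0.2, 0.7]
grip_width: -0.0
gripper_force: 0.0
```

```bash
python3 fr.py -.23 .54 .59
```

```text
[ 0.55431633 -0.19801772  0.15027992] [0.60189921 0.19826065 0.7066724 ]
0.54 256 68 | 0.541 258 118 | 0.542 259 127 | 0.543 261 129 | 0.544 263 129 | 0.545 265 130 | 0.546 267 130 | 0.547 269 130 | 0.548 270 130 | 0.549 272 130 | 0.55 274 128 | 0.551 276 128 | 0.552 278 129 | 0.553 279 130 | 0.554 281 129 | 0.555 283 129 | 0.556 285 130 | 0.557 286 131 | 0.558 288 131 | 0.559 290 131 | 0.56 292 130 | 0.561 293 131 | 0.562 295 131 | 0.563 297 131 | 0.564 298 131 | 0.565 300 132 | 0.566 302 147 | 0.567 304 169 | 0.568 305 193 | 0.569 307 226 | 0.57 309 211 | 0.571 310 167 | 0.572 312 73 | 0.573 313 46 | 0.574 315 39 | 0.575 317 39 | 0.576 318 39 | 0.577 320 39 | 0.578 321 39 | 0.579 323 39 | 0.58 325 39 | 0.581 326 39 | 0.582 328 41 | 0.583 329 41 | 0.584 331 42 | 0.585 332 41 | 0.586 334 42 | 0.587 336 42 | 0.588 337 41 | 0.589 339 39 |
```

It is being pushed: the front is at about 0.567. I continue most of the way.

{"name": "step_arm", "arguments": {
  "moves": [
    {"rx": 0,"ry": 0,"rz": 0,"dx": -4,"dy": 0,"dz": 0,"gripper": -1},
    {"rx": 0,"ry": 0,"rz": 0,"dx": -4,"dy": 0,"dz": 0,"gripper": -1},
    {"rx": 0,"ry": 0,"rz": 0,"dx": -4,"dy": 0,"dz": 0,"gripper": -1},
    {"rx": 0,"ry": 0,"rz": 0,"dx": -4,"dy": 0,"dz": 0,"gripper": -1},
    {"rx": 0,"ry": 0,"rz": 0,"dx": -4,"dy": 0,"dz": 0,"gripper": -1},
    {"rx": 0,"ry": 0,"rz": 0,"dx": -4,"dy": 0,"dz": 0,"gripper": -1},
    {"rx": 0,"ry": 0,"rz": 0,"dx": -4,"dy": 0,"dz": 0,"gripper": -1},
    {"rx": 0,"ry": 0,"rz": 0,"dx": -3,"dy": 0,"dz": 0,"gripper": -1},
    {"rx": 0,"ry": 0,"rz": 0,"dx": -2,"dy": 0,"dz": 0,"gripper": -1},
    {"rx": 0,"ry": 0,"rz": 0,"dx": 0,"dy": 0,"dz": 0,"gripper": -1}
  ]
}}

```text
clock: 16.88
tcp_pos: [0.5872, -0.1981, 0.1503]
orientation: [-0.0, 3.141, -0.0]
contact_force: [0.0, -0.7, -0.6]
grip_width: -0.0001
gripper_force: 0.0
```

{"name": "step_arm", "arguments": {
  "moves": [
    {"rx": 0,"ry": 0,"rz": 0,"dx": -1,"dy": 0,"dz": 0,"gripper": -1},
    {"rx": 0,"ry": 0,"rz": 0,"dx": -1,"dy": 0,"dz": 0,"gripper": -1},
    {"rx": 0,"ry": 0,"rz": 0,"dx": 0,"dy": 0,"dz": 0,"gripper": -1}
  ]
}}

```text
clock: 17.25
tcp_pos: [0.589, -0.1981, 0.1503]
orientation: [-0.0, 3.141, -0.0]
contact_force: [-0.4, -0.0, 0.3]
grip_width: 0.0
gripper_force: 0.1
```

```bash
python3 fr.py -.24 .59 .615
```

```text
[ 0.58896478 -0.19814125  0.15033574] [-0.41631757 -0.00302184  0.33398263]
0.59 283 128 | 0.591 285 130 | 0.592 287 130 | 0.593 288 130 | 0.594 290 131 | 0.595 292 130 | 0.596 293 130 | 0.597 295 130 | 0.598 297 130 | 0.599 299 131 | 0.6 300 134 | 0.601 302 149 | 0.602 304 146 | 0.603 305 149 | 0.604 307 151 | 0.605 309 147 | 0.606 310 144 | 0.607 312 108 | 0.608 313 77 | 0.609 315 40 | 0.61 317 39 | 0.611 318 38 | 0.612 320 39 | 0.613 322 39 | 0.614 323 39 | 0.615 325 39 |
```

{"name": "step_arm", "arguments": {
  "moves": [
    {"rx": 0,"ry": 0,"rz": 0,"dx": -1,"dy": 0,"dz": 0,"gripper": -1},
    {"rx": 0,"ry": 0,"rz": 0,"dx": -1,"dy": 0,"dz": 0,"gripper": -1},
    {"rx": 0,"ry": 0,"rz": 0,"dx": 0,"dy": 0,"dz": 0,"gripper": -1}
  ]
}}

```text
clock: 17.68
tcp_pos: [0.591, -0.198, 0.1503]
orientation: [-0.0, 3.141, -0.0]
contact_force: [-0.3, -0.6, -0.2]
grip_width: 0.0001
gripper_force: 0.0
```

{"name": "step_arm", "arguments": {
  "moves": [
    {"rx": 0,"ry": 0,"rz": 0,"dx": -1,"dy": 0,"dz": 0,"gripper": -1},
    {"rx": 0,"ry": 0,"rz": 0,"dx": -1,"dy": 0,"dz": 0,"gripper": -1},
    {"rx": 0,"ry": 0,"rz": 0,"dx": 0,"dy": 0,"dz": 0,"gripper": -1}
  ]
}}

```text
clock: 18.05
tcp_pos: [0.593, -0.198, 0.1503]
orientation: [-0.0, 3.141, -0.0]
contact_force: [0.6, 0.6, 0.2]
grip_width: 0.0001
gripper_force: 0.1
```

{"name": "step_arm", "arguments": {
  "moves": [
    {"rx": 0,"ry": 0,"rz": 0,"dx": -1,"dy": 0,"dz": 0,"gripper": -1},
    {"rx": 0,"ry": 0,"rz": 0,"dx": 0,"dy": 0,"dz": 0,"gripper": -1}
  ]
}}

```text
clock: 18.3
tcp_pos: [0.594, -0.198, 0.1503]
orientation: [-0.0, 3.142, -0.0]
contact_force: [-0.8, 0.1, 0.3]
grip_width: -0.0006
gripper_force: 0.1
```

{"name": "step_arm", "arguments": {
  "moves": [
    {"rx": 0,"ry": 0,"rz": 0,"dx": -1,"dy": 0,"dz": 0,"gripper": -1},
    {"rx": 0,"ry": 0,"rz": 0,"dx": 0,"dy": 0,"dz": 0,"gripper": -1}
  ]
}}

```text
clock: 18.55
tcp_pos: [0.595, -0.198, 0.1503]
orientation: [-0.0, 3.142, -0.0]
contact_force: [0.2, 0.8, -0.6]
grip_width: -0.0
gripper_force: 0.1
```

{"name": "step_arm", "arguments": {
  "moves": [
    {"rx": 0,"ry": 0,"rz": 0,"dx": -1,"dy": 0,"dz": 0,"gripper": -1},
    {"rx": 0,"ry": 0,"rz": 0,"dx": 0,"dy": 0,"dz": 0,"gripper": -1}
  ]
}}

```text
clock: 18.8
tcp_pos: [0.596, -0.198, 0.1503]
orientation: [-0.0, 3.142, 0.0]
contact_force: [1.1, 0.5, -0.4]
grip_width: -0.0001
gripper_force: 0.1
```

{"name": "step_arm", "arguments": {
  "moves": [
    {"rx": 0,"ry": 0,"rz": 0,"dx": -1,"dy": 0,"dz": 0,"gripper": -1},
    {"rx": 0,"ry": 0,"rz": 0,"dx": 0,"dy": 0,"dz": 0,"gripper": -1}
  ]
}}

```text
clock: 19.05
tcp_pos: [0.597, -0.198, 0.1503]
orientation: [-0.0, 3.142, 0.0]
contact_force: [-1.0, 0.3, 0.6]
grip_width: 0.0004
gripper_force: 0.1
```

{"name": "step_arm", "arguments": {
  "moves": [
    {"rx": 0,"ry": 0,"rz": 0,"dx": -1,"dy": 0,"dz": 0,"gripper": -1},
    {"rx": 0,"ry": 0,"rz": 0,"dx": 0,"dy": 0,"dz": 0,"gripper": -1}
  ]
}}

```text
clock: 19.3
tcp_pos: [0.598, -0.198, 0.1503]
orientation: [-0.0, 3.142, 0.0]
contact_force: [-0.3, -0.5, -0.1]
grip_width: -0.0
gripper_force: 0.2
```

{"name": "step_arm", "arguments": {
  "moves": [
    {"rx": 0,"ry": 0,"rz": 0,"dx": -1,"dy": 0,"dz": 0,"gripper": -1},
    {"rx": 0,"ry": 0,"rz": 0,"dx": 0,"dy": 0,"dz": 0,"gripper": -1}
  ]
}}

```text
clock: 19.55
tcp_pos: [0.598, -0.1981, 0.1501]
orientation: [-0.0, -3.14, -0.001]
contact_force: [-4.9, 1.2, 2.9]
grip_width: 0.0
gripper_force: 2.2
```

```bash
python3 fr.py -.24 .595 .62
```

```text
[ 0.59804973 -0.19806725  0.15012841] [-4.92812857  1.17245863  2.92064552]
0.595 276 128 | 0.596 278 127 | 0.597 279 127 | 0.598 281 128 | 0.599 283 128 | 0.6 285 129 | 0.601 287 131 | 0.602 288 131 | 0.603 290 131 | 0.604 292 131 | 0.605 293 131 | 0.606 295 131 | 0.607 297 130 | 0.608 299 131 | 0.609 300 132 | 0.61 302 148 | 0.611 304 151 | 0.612 305 147 | 0.613 307 144 | 0.614 309 132 | 0.615 310 101 | 0.616 312 56 | 0.617 314 42 | 0.618 315 40 | 0.619 317 39 | 0.62 318 39 |
```

The stop is felt at 4.9 N with the front at 0.610, which is 109 mm in from the other drawer's stop: shut. I back off, lift and check.

{"name": "step_arm", "arguments": {
  "moves": [
    {"rx": 0,"ry": 0,"rz": 0,"dx": 5,"dy": 0,"dz": 0,"gripper": -1},
    {"rx": 0,"ry": 0,"rz": 0,"dx": 20,"dy": 0,"dz": 0,"gripper": -1},
    {"rx": 0,"ry": 0,"rz": 0,"dx": 30,"dy": 0,"dz": 0,"gripper": -1},
    {"rx": 0,"ry": 0,"rz": 0,"dx": 15,"dy": 0,"dz": -15,"gripper": -1},
    {"rx": 0,"ry": 0,"rz": 0,"dx": 0,"dy": 0,"dz": -40,"gripper": -1},
    {"rx": 0,"ry": 0,"rz": 0,"dx": 0,"dy": 0,"dz": -40,"gripper": -1},
    {"rx": 0,"ry": 0,"rz": 0,"dx": 0,"dy": 0,"dz": -30,"gripper": -1},
    {"rx": 0,"ry": 0,"rz": 0,"dx": 0,"dy": 0,"dz": 0,"gripper": -1},
    {"rx": 0,"ry": 0,"rz": 0,"dx": 0,"dy": 0,"dz": 0,"gripper": -1}
  ]
}}

```text
clock: 20.72
tcp_pos: [0.5288, -0.1978, 0.2747]
orientation: [-0.001, 3.142, 0.0]
contact_force: [0.2, -0.1, -0.7]
grip_width: 0.0002
gripper_force: 0.0
```

```bash
python3 - <<'E'
from h import *
w=r.grab_frame("wrist");c=r.camera_info("wrist")
for X in([.501,-.006,.172],[.501,-.128,.172],[.609,-.131,.18],[.609,-.262,.18]):
    cv2.circle(w,tuple(int(v) for v in pix("wrist",X,c)[0]),4,(0,0,255),1)
s=r.grab_frame("scene")
im=np.zeros((420,800,3),np.uint8); im[:,:560]=w; im[:240,560:]=cv2.resize(s[150:270,220:340],(240,240),interpolation=cv2.INTER_CUBIC)
cv2.imwrite("pics/c4.png",im)
E
```

```text
(no output)
```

View pics/c4.png

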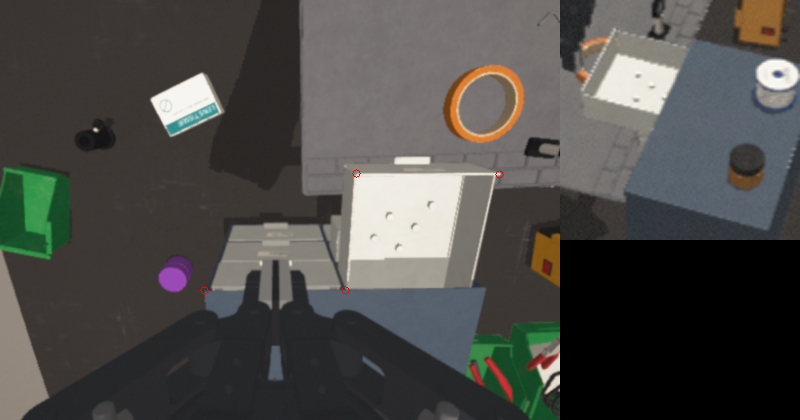

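The left drawer is fully out, with its front edge at rows 173–174 on the markers. The right one is flush with the plate at row 290. The spool (775,82) and jar (746,165) stand as before, and the bench things are untouched. The arm is clear, so I hand in.

```bash
python3 -c "
from bench import r
print(r.hand_in())"
```

```text
the job is handed in; nothing more can be done
None
```

I handed the job in at about 21 s: the left drawer (spool side) is out to its stop, the right drawer (jar side) is pushed shut, and the spool, jar and bench things stood where they were in the last pictures; no verdict came back.

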